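# Open the battery bay of a pressure readout

### The job

The pressure readout with the orange battery cover needs new cells. Pinch the cover's snap tab inward against its finger rest, keep it pressed while you lift the cover straight off, and set the cover down, without dropping it, flat and right way up in the white tray. Leave the blue cover of the other readout fitted and alone.

Things in the scene. Friction and masses are not known exactly. Their poses are not given: they have to be found in the camera images.
- orange_cover: orange battery cover, 85 g: plate 92 (x) x 80 (y) x 4 mm, origin at its underside's centre, z up, 50 mm over the bench when fitted. Two ribbed lugs (30 wide in x, 6 thick) rise from z 4 to z 38: fixed finger rest at y -24 to -18, snap tab at y 18 to 24. Skirt 72 x 50 mm to 20 mm below the plate. Fitted on a fixed grey box 50 mm high, 96 mm wide (y), from x -120 (display) to +50.
- orange_tab (a joint): orange cover's snap tab: 0 free, 0.010 m pressed straight in (to the cover's -y) to its stop; springs back, about 2 N to start, 7 N at the stop. Its barb holds the cover on the box until it is pressed about 7 mm. A 12 to 25 N pinch over tab and rest (48 mm over their outer faces, 38 mm when pressed) takes it to the stop; the cover has 2 mm of play.
- tray: white open tray, 170 (x) by 150 (y) by 22 mm, walls and floor 4 mm, fixed to the bench; origin at the centre of its underside, z up. Set down in it, the cover stands on its skirt with its origin 24 mm above the bench.
- blue_cover: blue battery cover of the same shape and size as the orange one, with the same origin and axes, fitted on an identical second readout; it must stay there.
Mind the look-alikes: they are no part of the job. Of the things that look like the orange_cover, the smaller one is meant. What is shaped like the tray but green is not meant.

How it is judged:
By the outcome, as a careful person would: the job done as asked, in the order asked, and still so for the second after the job is handed in, with the robot touching nothing.
It also fails if it takes over 45 s, if anything falls off the work surface, if the arm or the gripper's body presses on something with over 40 N, if the wrist force passes 120 N, or if a joint passes its speed limit or range.

### The arm

A 6-joint arm with a two-finger parallel gripper is mounted at the origin on the work surface. World frame = base frame: x ahead of the robot, y to its left, z up, the work surface at z = 0. Lengths are in m, angles in rad, forces in N, time in s.
With the tool pointing down it reaches from about 0.3 to 0.875 m from the base axis. Payload 6.4 kg.
Tool frame: the origin (TCP) lies between the finger pads; the fingertips stand 8 mm ahead of it and the grasp point (between the pads) lies 11 mm behind it; z points along the fingers, y is the direction in which the jaws open and shut (so a half turn about z gives the same grasp; the last joint's range is limited). The gripper opens to 85 mm and grips with 20 to 120 N. Pads are 22 mm wide; open, the fingers measure 114 mm over their backs; the gripper's body (76 mm by 85 mm) begins 54 mm behind the grasp point. The pads swing forward as they close: fully open they stand 13 mm farther back than shut.
Start: joints at [0.994, 0.181, 1.607, -0, 1.354, -0.206], TCP at [0.208, 0.536, 0.239] pointing down, gripper open.
Joint ranges: [-2.99, 2.99], [-0.89, 2.07], [0.3, 2.58], [-1.14, 4.28], [0, 2.63], [-3.12, 3.12]. Speed limits (rad/s): [2.57, 2.57, 3.01, 3.14, 3.14, 3.14].

### API

Orientations are given as a unit quaternion [w, x, y, z].
In Python, from bench import monitor, viewer, workorder, spotter gives the robot as it stands. The module is installed in compiled form; this text tells all that it offers.
- The arm moves only by the tool move_arm, never from a script. Its argument "motion" is a list of rows, each a list of 3 entries, a list of its own where there are three numbers: the shift along the tool's x, y, z in units of 60 mm (1.0 is 60 mm), then the turn, a rotation vector about the tool's x, y, z in units of 8 degrees (1.0 is 8 degrees), then the opening in per cent of the stroke, from 0 (shut) to 100 (fully open). In form: [[[dx, dy, dz], [rx, ry, rz], grip], ...]. A call has 1 to 10 rows; each row is the pose to reach, as a shift and turn from the pose commanded when the call began, along the tool's axes at that moment; what a row does not reach only later rows make up. A row lasts 1/8 s, in which the tool goes at most 62.5 mm and 10.7 degrees, less where a joint would pass 70% of its speed; a pose out of reach is approached as far as the arm can. A call with a gripper value outside its range is refused whole. The fingers move at their own pace and stop on an object; the grip force is fixed at half the most. Time passes only in rows, so rows that repeat a pose let the fingers close. It gives the time, the measured TCP pose, the force and the opening at its end, in the units of the state.
- monitor.get_obs(): the state, without advancing time (a new reading comes with each control period).
- viewer.camera(name): name is "scene" or "top" or "wrist"; returns the picture (400x640x3 uint8, blue, green, red); there is no depth.
- viewer.calibration(name): a dict with "fovy" (degrees; the focal length in pixels is half the picture's height over the tangent of half this angle, whatever the lens; pixels are square), "cx", "cy" (the principal point, pixels), "extrinsics" (4x4, takes a point from camera to world coordinates). Camera axes: x right, y down, z forward; pixel columns grow to the right and rows downward; lengths in m; the calibration is good to about 2 mm. A picture is of the moment at which its call begins: read the wrist's pose just before it. calibration takes no time and is no camera call; for the wrist camera it gives the pose at the moment of the call.
- workorder.hand_in(): hands the job in, once; it reports no verdict.
Trained networks look in the newest picture that a camera, given by its name, has taken for a name from the list of things; names that differ only in an ending like _2 or _b are one class to them, and where a whole thing is asked for, a point or a joint stands for the part that bears it (a point fixed in the world has none). Each returns a list of dicts, best first, with "score" (0 to 1); they miss things now and then, are a little off and sometimes report something else, mostly with a low value. They report only what shows in the picture. A call takes as long as a camera call. They do not tell look-alikes from the thing itself.
- spotter.search_frame(camera, name): "centre" ([column, row] as shares, 0 to 1, of the picture: columns of its width, rows of its height, amid what is visible of it).
- spotter.outline_of(camera, name): "region" (400x640 bool, what is visible of it) and "centre" ([column, row] as shares, 0 to 1, of the picture: columns of its width, rows of its height, amid what is visible of it).
The state is a dict: "time_s": time; "q": joint angles; "dq": joint speeds; "joint_efforts": joint torques, N m; "eef_pos": TCP position; "eef_rot": TCP orientation; "wrist_force": force on the tool from outside, world axes, zero at the start; "torque": the same for the moment, N m; "opening": opening from 0.0 (shut) to 1.0 (fully open).
Only numpy, scipy, OpenCV 4.12 (cv2) and the standard library are available. Lean on these libraries where they do the work, as an engineer would, in place of code of your own. Each camera call takes 0.05 s, during which the arm holds its last target. There are 200 camera calls.

## Working session

There is one attempt and no reset: what is moved stays moved. The work goes in short steps, Python scripts to look and compute and a tool call to move; the robot and the scene stay as the last step left them, time stands still between calls to the robot, and variables do not carry over. Pictures are saved under pics/ and viewed, about 8 in all and at most 12, crops included, and the job is handed in when it is done.

Besides the shell and the picture viewer there is one more tool, called after "Call:" as name(argument=value, ...) on one line, values as JSON. move_arm: Moves the arm, as the interface text tells. Its arguments: {"type":"object","properties":{"motion":{"type":"array","items":{"type":"array"}}},"required":["motion"]}

```bash
mkdir -p pics; python3 - <<'E'
from bench import monitor, viewer, spotter
import cv2, numpy as np
o=monitor.get_obs(); print(o['time_s'],o['eef_pos'],o['eef_rot'],o['opening'],o['wrist_force'])
for c in ('top','scene'):
    im=viewer.camera(c); cv2.imwrite(f'pics/{c}0.png',im)
    k=viewer.calibration(c); print(c,k['fovy'],k['cx'],k['cy'],np.round(k['extrinsics'],3).tolist())
    for n in ('orange_cover','tray','blue_cover','orange_tab'):
        r=spotter.search_frame(c,n); print(n,[(round(d['score'],2),round(d['centre'][0]*640),round(d['centre'][1]*400)) for d in r])
E
```

```text
0.0 [0.2080361  0.53546879 0.23835288] [-3.42341930e-04  1.84342815e-01  9.82861610e-01 -8.15398587e-04] 1.0004098684397276 [0.09209618 0.37078786 0.14832946]
top 51.205992114719315 316.00738217990744 191.8903523876009 [[-0.024, -0.998, 0.059, 0.362], [-0.999, 0.022, -0.023, -0.054], [0.022, -0.059, -0.998, 1.133], [0.0, 0.0, 0.0, 1.0]]
orange_cover [(0.73, 379, 156), (0.65, 441, 152)]
tray [(0.97, 204, 245), (0.57, 201, 151)]
blue_cover [(0.56, 291, 133)]
orange_tab [(0.59, 442, 163)]
scene 53.59094393390262 325.0997193640974 203.21754122260836 [[-0.797, 0.346, -0.495, 0.886], [0.603, 0.483, -0.634, 0.476], [0.02, -0.804, -0.594, 0.604], [0.0, 0.0, 0.0, 1.0]]
orange_cover [(0.69, 232, 173), (0.61, 261, 191)]
tray [(0.97, 477, 278), (0.83, 390, 346)]
blue_cover [(0.75, 288, 254)]
orange_tab [(0.5, 266, 193), (0.49, 233, 159)]
```

View pics/top0.png

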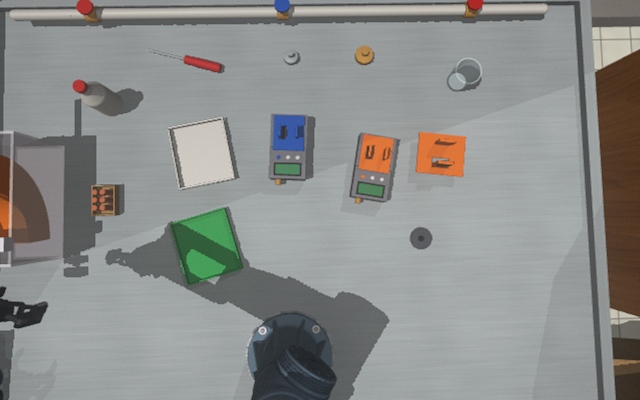

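View pics/scene0.png

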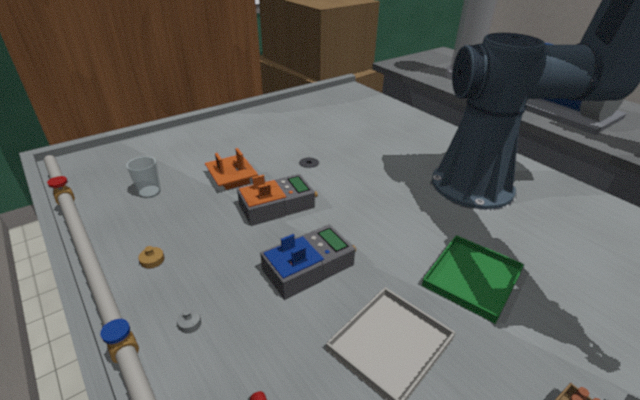

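The top view shows these candidates:
- **Orange:** the cover fitted on a readout at (376,155), and a larger loose orange plate at (441,155). I choose the fitted, smaller one.
- **Trays:** white at (203,153) and green at (206,245). I choose the white one.
- **Blue:** the blue cover is at (291,133), to be left alone.

The displays face the robot, so each cover's +x points up in the image and the tab should be the left lug.

```bash
cat > h.py <<'E'
import numpy as np, cv2
from bench import monitor, viewer, spotter
def ray(k,uv):
    f=200/np.tan(np.radians(k['fovy']/2)); E=np.array(k['extrinsics'])
    uv=np.atleast_2d(uv).astype(float)
    d=np.c_[(uv[:,0]-k['cx'])/f,(uv[:,1]-k['cy'])/f,np.ones(len(uv))]@E[:3,:3].T
    return E[:3,3],d
def plane(k,uv,z):
    o,d=ray(k,uv); return o+d*((z-o[2])/d[:,2])[:,None]
def proj(k,P):
    f=200/np.tan(np.radians(k['fovy']/2)); E=np.array(k['extrinsics'])
    p=(np.atleast_2d(P)-E[:3,3])@E[:3,:3]
    return np.c_[f*p[:,0]/p[:,2]+k['cx'],f*p[:,1]/p[:,2]+k['cy']]
def rect(mask,k,z):
    n,l,s,c=cv2.connectedComponentsWithStats(mask.astype(np.uint8)); i=1+s[1:,4].argmax()
    ys,xs=np.where(l==i)
    P=plane(k,np.c_[xs,ys],z)[:,:2]
    r=cv2.minAreaRect((P*1000).astype(np.float32)); return r
def orange(im):
    h=cv2.cvtColor(im,cv2.COLOR_BGR2HSV); return (h[...,0]>4)&(h[...,0]<18)&(h[...,1]>150)&(h[...,2]>90)
E
python3 - <<'E'
from h import *
k=viewer.calibration('top'); im=viewer.camera('top')
for n,z in (('orange_cover',.054),('tray',.022),('blue_cover',.054)):
    for d in spotter.outline_of('top',n):
        print(n,round(d['score'],2),np.round(np.array(d['centre'])*[640,400]),rect(d['region'],k,z))
m=orange(im); m[:, :345]=0; m[:,405:]=0; m[195:]=0
print('hsv',rect(m,k,.054))
m=orange(im); m[:, :410]=0; m[:,475:]=0
print('hsv loose, z .05/.02',rect(m,k,.024))
s=viewer.camera('scene')
a=cv2.resize(im[100:215,330:480],(600,460),interpolation=cv2.INTER_CUBIC)
cv2.imwrite('pics/crop1.png',a)
E
```

```text
orange_cover 0.71 [442. 152.] ((518.6140747070312, -408.76885986328125), (124.5750961303711, 107.28632354736328), 82.95844268798828)
orange_cover 0.69 [376. 155.] ((524.1968383789062, -237.6092529296875), (82.26231384277344, 96.22273254394531), 79.33040618896484)
tray 0.84 [205. 153.] ((539.107177734375, 223.4320831298828), (172.3291473388672, 153.51226806640625), 10.225741386413574)
tray 0.69 [207. 247.] ((293.1710205078125, 212.28875732421875), (171.08297729492188, 154.44483947753906), 16.053895950317383)
blue_cover 0.86 [291. 135.] ((583.3603515625, -11.490486145019531), (79.99961853027344, 92.33472442626953), 86.62637329101562)
hsv ((522.947021484375, -237.0330810546875), (78.94953155517578, 91.04579162597656), 79.3369369506836)
hsv loose, z .05/.02 ((521.950927734375, -417.06011962890625), (125.44914245605469, 108.01555633544922), 82.87113189697266)
```

View pics/crop1.png

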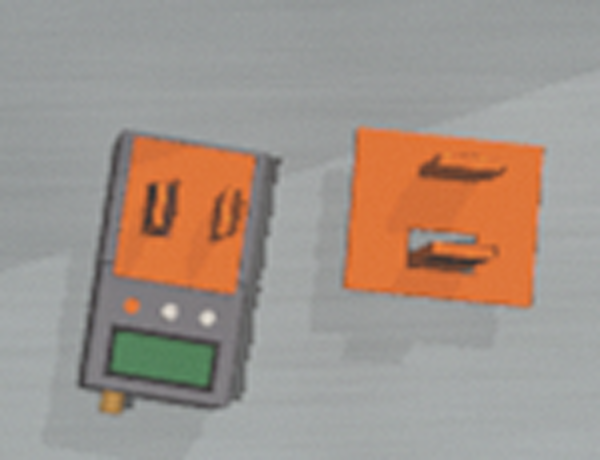

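The crop shows the fitted orange cover, measured at 79x91 mm (80x92 expected). The loose plate measures about 125x108 mm, so it is the larger look-alike. The fitted cover is the right one: its display is at (160,355), its tab is the left lug at (160,208) and its rest is the right lug at (228,215).

The white tray measures 172x153 mm and sits at about (0.539, 0.223), yaw 10°. Next I'll work out the first move.

```bash
cat >> h.py <<'E'
from scipy.spatial.transform import Rotation as R
def delta(P,jaw_deg):
    """rows' shift/turn to bring TCP to P, pointing down, jaw axis (tool y) at world angle jaw_deg"""
    o=monitor.get_obs(); w=o['eef_rot']; R0=R.from_quat([w[1],w[2],w[3],w[0]])
    y=np.array([np.cos(np.radians(jaw_deg)),np.sin(np.radians(jaw_deg)),0]); z=np.array([0,0,-1.]); x=np.cross(y,z)
    R1=R.from_matrix(np.c_[x,y,z])
    s=R0.inv().apply(np.array(P)-o['eef_pos'])/.06; t=np.degrees((R0.inv()*R1).as_rotvec())/8
    print('t',o['time_s'],'tcp',np.round(o['eef_pos'],4),'shift',np.round(s,3),'turn',np.round(t,3),'open',round(o['opening'],3),'F',np.round(o['wrist_force'],1),'q',np.round(o['q'],2))
C=np.array([.5235,-.2373]); A=np.radians(-10.7)
def cov(x,y,z): return np.array([C[0]+x*np.cos(A)-y*np.sin(A),C[1]+x*np.sin(A)+y*np.cos(A),z])
E
python3 - <<'E'
from h import *
print(cov(0,-.005,.2)); delta(cov(0,-.005,.2),79.3)
E
```

```text
[ 0.52257167 -0.24221306  0.2       ]
t 0.75 tcp [0.2084 0.536  0.2393] shift [ -9.58  -10.191   0.655] turn [ 0.     0.    -1.318] open 0.999 F [ 0.2 -0.1  0.3] q [ 0.99  0.18  1.61 -0.    1.35 -0.21]
```

Call:
move_arm(motion=[[[-4.8, -5.1, 0.1], [0, 0, -0.7], 100], [[-4.8, -5.1, 0.1], [0, 0, -0.7], 100], [[-4.8, -5.1, 0.1], [0, 0, -0.7], 100], [[-4.8, -5.1, 0.1], [0, 0, -0.7], 100], [[-4.8, -5.1, 0.1], [0, 0, -0.7], 100], [[-4.8, -5.1, 0.1], [0, 0, -0.7], 100], [[-9.58, -10.19, 0.1], [0, 0, -1.32], 100], [[-9.58, -10.19, 0.1], [0, 0, -1.32], 100], [[-9.58, -10.19, 0.1], [0, 0, -1.32], 100], [[-9.58, -10.19, 0.1], [0, 0, -1.32], 100]])

```text
time_s: 2.0
eef_pos: [0.443, -0.0457, 0.2341]
eef_rot: [0.001, 0.093, 0.996, -0.0]
wrist_force: [1.0, 0.9, 0.8]
opening: 1.002
```

```bash
python3 - <<'E'
from h import *
delta(cov(0,-.005,.2),79.3)
E
```

```text
t 2.0 tcp [ 0.443  -0.0457  0.2341] shift [-1.911 -2.971  0.571] turn [-0.     0.01  -0.002] open 1.002 F [1.  0.9 0.8] q [-0.37 -0.12  1.92  0.    1.33 -1.75]
```

Call:
move_arm(motion=[[[-1.9, -2.95, 0.57], [0, 0, 0], 100], [[-1.9, -2.95, 0.57], [0, 0, 0], 100], [[-1.9, -2.95, 0.57], [0, 0, 0], 100], [[-1.9, -2.95, 0.57], [0, 0, 0], 100], [[-1.9, -2.95, 0.57], [0, 0, 0], 100], [[-1.9, -2.95, 0.57], [0, 0, 0], 100]])

```text
time_s: 2.75
eef_pos: [0.5213, -0.2377, 0.1993]
eef_rot: [-0.0, 0.093, 0.996, 0.0]
wrist_force: [0.2, 0.6, -1.1]
opening: 0.998
```

```bash
python3 - <<'E'
from h import *
delta(cov(0,-.005,.2),79.3)
k=viewer.calibration('wrist'); im=viewer.camera('wrist'); print(np.round(k['extrinsics'],3).tolist())
# overlay model
for pts in ([(-.046,-.04,.054),(.046,-.04,.054),(.046,.04,.054),(-.046,.04,.054)],
            [(-.015,-.024,.088),(.015,-.024,.088),(.015,-.018,.088),(-.015,-.018,.088)],
            [(-.015,.018,.088),(.015,.018,.088),(.015,.024,.088),(-.015,.024,.088)]):
    p=proj(k,[cov(*q) for q in pts]); print(np.round(p).tolist())
    cv2.polylines(im,[np.int32(np.round(p))],True,(255,255,0),1)
cv2.imwrite('pics/w1.png',im)
E
```

```text
t 2.75 tcp [ 0.5213 -0.2377  0.1993] shift [-0.034 -0.069 -0.011] turn [ 0.004 -0.004  0.004] open 0.998 F [ 0.2  0.6 -1.1] q [-0.64  0.21  1.65  0.    1.28 -2.02]
[[0.185, 0.939, 0.291, 0.447], [0.983, -0.177, -0.054, -0.224], [0.001, 0.296, -0.955, 0.334], [0.0, 0.0, 0.0, 1.0]]
[[274.0, 143.0], [278.0, 237.0], [359.0, 237.0], [363.0, 143.0]]
[[290.0, 186.0], [290.0, 220.0], [297.0, 220.0], [297.0, 186.0]]
[[340.0, 186.0], [340.0, 220.0], [347.0, 220.0], [348.0, 186.0]]
```

View pics/w1.png

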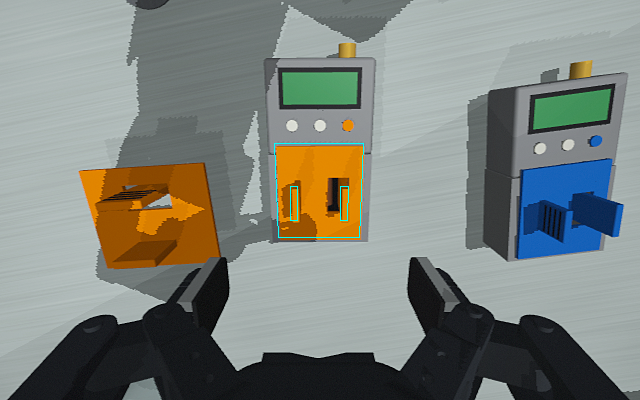

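The overlay fits the plate within about 4 px. The tab, with its slot, is the right lug at (343,203), which is +y, and the rest is the left lug at (293,203). I'll refine the pose from this view.

```bash
python3 - <<'E'
from h import *
k=viewer.calibration('wrist'); im=viewer.camera('wrist')
m=orange(im); m[:,:262]=0; m[:,375:]=0; m[:138]=0; m[250:]=0
r=rect(m,k,.054); print(r)
for d in spotter.outline_of('wrist','orange_cover'): print(d['score'],np.round(np.array(d['centre'])*[640,400]),rect(d['region'],k,.054))
# top again w/ both
E
```

```text
((537.679443359375, -238.8059844970703), (80.25596618652344, 67.6121597290039), 79.36956024169922)
0.82 [316. 193.] ((525.5636596679688, -236.5843048095703), (80.39606475830078, 92.61605834960938), 79.6373519897461)
0.59 [150. 213.] ((519.3379516601562, -400.4078369140625), (120.12773895263672, 105.09764862060547), 83.37690734863281)
```

```bash
sed -i 's/^C=.*/C=np.array([.5245,-.2368]); A=np.radians(-10.5)/' h.py; python3 - <<'E'
from h import *
delta(cov(0,-.005,.067),79.5)
E
```

```text
t 2.9 tcp [ 0.5216 -0.2374  0.1999] shift [-0.045 -0.064  2.215] turn [-0.001  0.003 -0.013] open 0.999 F [ 0.2 -0.2 -0.3] q [-0.63  0.21  1.65  0.    1.28 -2.02]
```

Call:
move_arm(motion=[[[-0.05, -0.06, 0.5], [0, 0, 0], 100], [[-0.05, -0.06, 1.2], [0, 0, 0], 100], [[-0.05, -0.06, 1.7], [0, 0, 0], 100], [[-0.05, -0.06, 2.0], [0, 0, 0], 100], [[-0.05, -0.06, 2.21], [0, 0, 0], 100], [[-0.05, -0.06, 2.21], [0, 0, 0], 85], [[-0.05, -0.06, 2.21], [0, 0, 0], 75], [[-0.05, -0.06, 2.21], [0, 0, 0], 75]])

```text
time_s: 3.9
eef_pos: [0.5246, -0.2432, 0.0679]
eef_rot: [0.001, 0.093, 0.996, -0.001]
wrist_force: [-0.3, 0.3, 0.1]
opening: 0.75
```

```bash
python3 - <<'E'
from h import *
delta(cov(0,-.005,.067),79.5)
im=viewer.camera('wrist'); cv2.imwrite('pics/w2.png',im)
E
```

```text
t 3.9 tcp [ 0.5246 -0.2432  0.0679] shift [0.021 0.021 0.015] turn [-0.006  0.013 -0.023] open 0.75 F [-0.3  0.3  0.1] q [-0.64  0.4   1.72 -0.    1.03 -2.02]
```

View pics/w2.png

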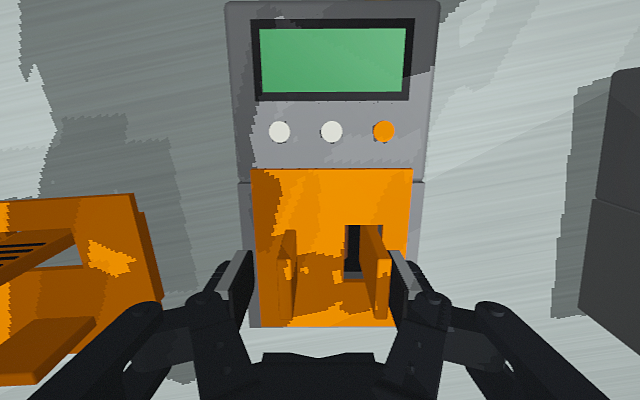

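The pads straddle both lugs: the right pad (390,270) is next to the tab, and the left pad (250,270) is about 13 mm from the rest. That matches the planned 5 mm offset, so I'll close now.

Call:
move_arm(motion=[[[0, 0, 0], [0, 0, 0], 60], [[0, 0, 0], [0, 0, 0], 50], [[0, 0, 0], [0, 0, 0], 44], [[0, 0, 0], [0, 0, 0], 40], [[0, 0, 0], [0, 0, 0], 38], [[0, 0, 0], [0, 0, 0], 36], [[0, 0, 0], [0, 0, 0], 36]])

```text
time_s: 4.82
eef_pos: [0.5244, -0.2436, 0.0685]
eef_rot: [0.001, 0.093, 0.996, -0.001]
wrist_force: [-3.5, 0.7, 12.3]
opening: 0.42
```

Call:
move_arm(motion=[[[0, 0, -0.02], [0, 0, 0], 30], [[0, 0, -0.03], [0, 0, 0], 25], [[0, 0, -0.04], [0, 0, 0], 20], [[0, 0, -0.04], [0, 0, 0], 20]])

```text
time_s: 5.32
eef_pos: [0.5238, -0.2427, 0.069]
eef_rot: [-0.0, 0.093, 0.996, 0.0]
wrist_force: [-0.2, -0.4, 0.9]
opening: 0.42
```

```bash
python3 - <<'E'
from h import *
delta(cov(0,-.005,.17),79.5)
im=viewer.camera('wrist'); cv2.imwrite('pics/w3.png',im[100:,150:500])
E
```

```text
t 5.325 tcp [ 0.5238 -0.2427  0.069 ] shift [ 0.007  0.016 -1.684] turn [-0.    -0.002 -0.024] open 0.42 F [-0.2 -0.4  0.9] q [-0.64  0.39  1.72 -0.    1.03 -2.02]
```

View pics/w3.png

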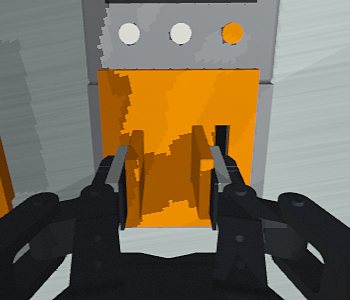

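Both lugs are pinched, at crop (132,175) and (205,175). The slot at (222,150) now shows outside the tab, so the tab is pressed in, and the opening is stable at 0.42. I'll lift gently, straight up.

Call:
move_arm(motion=[[[0, 0, -0.1], [0, 0, 0], 20], [[0, 0, -0.25], [0, 0, 0], 20], [[0, 0, -0.4], [0, 0, 0], 20], [[0, 0, -0.55], [0, 0, 0], 20], [[0, 0, -0.7], [0, 0, 0], 20]])

```text
time_s: 6.0
eef_pos: [0.524, -0.2427, 0.112]
eef_rot: [0.0, 0.093, 0.996, -0.0]
wrist_force: [0.7, 0.0, -1.2]
opening: 0.418
```

Call:
move_arm(motion=[[[0, 0, -0.4], [0, 0, 0], 20], [[0, 0, -0.9], [0, 0, 0], 20], [[0, 0, -1.4], [0, 0, 0], 20], [[0, 0, -1.8], [0, 0, 0], 20], [[0, 0, -1.9], [0, 0, 0], 20], [[0, 0, -1.9], [0, 0, 0], 20]])

```text
time_s: 6.75
eef_pos: [0.5238, -0.2426, 0.2251]
eef_rot: [0.0, 0.093, 0.996, -0.0]
wrist_force: [-0.4, 0.5, 0.2]
opening: 0.422
```

```bash
python3 - <<'E'
from h import *
im=viewer.camera('wrist'); s=viewer.camera('scene'); t=viewer.camera('top')
k=viewer.calibration('wrist'); o=monitor.get_obs(); z=o['eef_pos'][2]-.019+.004
for d in spotter.outline_of('wrist','orange_cover')[:2]: print(d['score'],rect(d['region'],k,z))
jaw=np.radians(100.2); T=np.array([.539,.2234])-.005*np.array([np.cos(jaw),np.sin(jaw)]); print(T)
delta([*T,.225],100.2)
a=np.hstack([cv2.resize(im,(400,250)),cv2.resize(s[60:310,150:550],(400,250))]); cv2.imwrite('pics/l1.png',a)
E
```

```text
0.8 ((483.3172912597656, -313.208984375), (59.31771469116211, 50.84605026245117), 82.31068420410156)
[0.53988542 0.21847902]
t 6.95 tcp [ 0.5233 -0.2423  0.2238] shift [ 1.153  7.598 -0.01 ] turn [ 0.01  -0.014 -2.611] open 0.419 F [-0.7  0.3 -1. ] q [-0.64  0.2   1.62 -0.    1.33 -2.02]
```

View pics/l1.png

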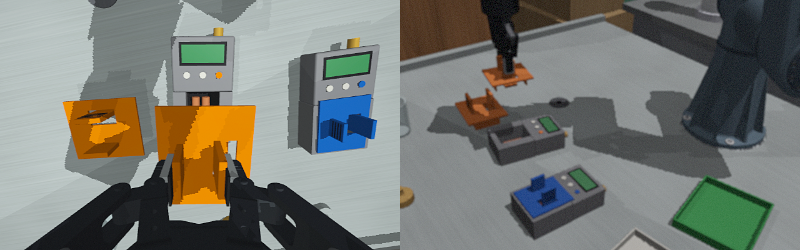

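The cover hangs level in the jaws at (203,140) in the wrist view and (510,75) in the scene view. The box is open and the blue cover is untouched. I'll carry it over to the white tray.

Call:
move_arm(motion=[[[0.12, 0.7, 0], [0, 0, -0.2], 20], [[0.25, 1.5, 0], [0, 0, -0.5], 20], [[0.36, 2.4, 0], [0, 0, -0.8], 20], [[0.5, 3.3, 0], [0, 0, -1.1], 20], [[0.64, 4.2, 0], [0, 0, -1.4], 20], [[0.78, 5.1, 0], [0, 0, -1.8], 20], [[0.92, 6.0, 0], [0, 0, -2.1], 20], [[1.05, 6.8, 0], [0, 0, -2.4], 20], [[1.12, 7.3, 0], [0, 0, -2.6], 20], [[1.15, 7.6, 0], [0, 0, -2.6], 20]])

```text
time_s: 8.2
eef_pos: [0.5401, 0.2196, 0.2243]
eef_rot: [-0.001, -0.089, 0.996, -0.0]
wrist_force: [-0.1, -0.5, -0.5]
opening: 0.42
```

Call:
move_arm(motion=[[[0, 0, 0], [0, 0, 0], 20], [[0, 0, 0], [0, 0, 0], 20]])

```text
time_s: 8.45
eef_pos: [0.5407, 0.2171, 0.2249]
eef_rot: [-0.0, -0.088, 0.996, -0.0]
wrist_force: [-0.0, -0.5, -0.9]
opening: 0.424
```

```bash
python3 - <<'E'
from h import *
jaw=np.radians(100.2); T=np.array([.539,.2234])-.005*np.array([np.cos(jaw),np.sin(jaw)])
im=viewer.camera('wrist'); k=viewer.calibration('wrist')
delta([*T,.044],100.2)
for d in spotter.outline_of('wrist','tray'): print(d['score'],np.round(np.array(d['centre'])*[640,400]),rect(d['region'],k,.022))
ex=np.array([np.sin(jaw),-np.cos(jaw)]); ey=np.array([np.cos(jaw),np.sin(jaw)]); c=np.array([.539,.2234])
P=[[*(c+a*.085*ex+b*.075*ey),.022] for a,b in ((-1,-1),(-1,1),(1,1),(1,-1))]
cv2.polylines(im,[np.int32(proj(k,P))],True,(0,0,255),1); cv2.imwrite('pics/tr1.png',im)
E
```

```text
t 8.5 tcp [0.5408 0.217  0.225 ] shift [0.009 0.029 3.016] turn [-0.003 -0.003 -0.022] open 0.419 F [-0.6 -0.  -0.5] q [ 0.18  0.21  1.6  -0.    1.33 -1.57]
0.87 [328. 139.] ((493.7515563964844, 217.28797912597656), (71.86100006103516, 149.918701171875), 10.052458763122559)
0.55 [350.  12.] ((375.1075439453125, 236.48056030273438), (26.466697692871094, 149.93389892578125), 10.053468704223633)
```

View pics/tr1.png

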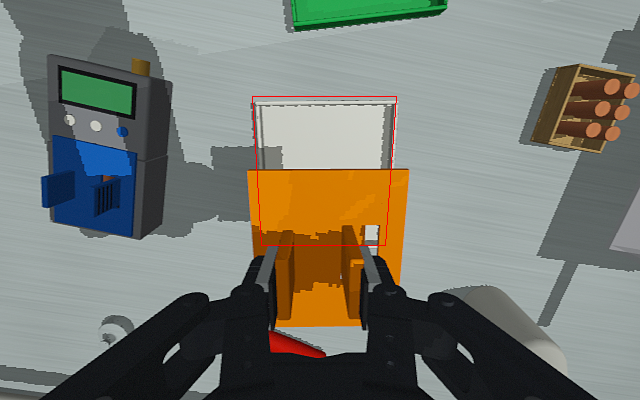

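The white tray lies below the cover and matches the red prediction within about 4 px, with the tray roughly 3 mm farther out. The bottle at (515,330) is well clear. I'll lower the cover.

Call:
move_arm(motion=[[[-0.04, 0.02, 0.5], [0, 0, 0], 20], [[-0.04, 0.02, 1.1], [0, 0, 0], 20], [[-0.04, 0.02, 1.7], [0, 0, 0], 20], [[-0.04, 0.02, 2.2], [0, 0, 0], 20], [[-0.04, 0.02, 2.6], [0, 0, 0], 20], [[-0.04, 0.02, 2.8], [0, 0, 0], 20], [[-0.04, 0.02, 2.9], [0, 0, 0], 20], [[-0.04, 0.02, 2.95], [0, 0, 0], 20], [[-0.04, 0.02, 2.98], [0, 0, 0], 20], [[-0.04, 0.02, 2.98], [0, 0, 0], 20]])

```text
time_s: 9.8
eef_pos: [0.5431, 0.2199, 0.0469]
eef_rot: [0.0, -0.088, 0.996, 0.0]
wrist_force: [0.2, 0.3, -1.0]
opening: 0.416
```

Call:
move_arm(motion=[[[0, 0, 0.03], [0, 0, 0], 20], [[0, 0, 0.05], [0, 0, 0], 20], [[0, 0, 0.06], [0, 0, 0], 20]])

```text
time_s: 10.18
eef_pos: [0.5428, 0.2198, 0.0427]
eef_rot: [-0.0, -0.088, 0.996, -0.0]
wrist_force: [-0.7, -0.3, 1.2]
opening: 0.417
```

Call:
move_arm(motion=[[[0, 0, 0.01], [0, 0, 0], 20], [[0, 0, 0.015], [0, 0, 0], 20]])

```text
time_s: 10.42
eef_pos: [0.5428, 0.2198, 0.0425]
eef_rot: [-0.0, -0.088, 0.996, -0.0]
wrist_force: [-3.6, -1.9, 7.7]
opening: 0.421
```

Call:
move_arm(motion=[[[0, 0, 0], [0, 0, 0], 40], [[0, 0, 0], [0, 0, 0], 43], [[0, 0, 0], [0, 0, 0], 46], [[0, 0, 0], [0, 0, 0], 50], [[0, 0, 0], [0, 0, 0], 54], [[0, 0, 0], [0, 0, 0], 58], [[0, 0, 0], [0, 0, 0], 64], [[0, 0, 0], [0, 0, 0], 72], [[0, 0, 0], [0, 0, 0], 85], [[0, 0, 0], [0, 0, 0], 85]])

```text
time_s: 11.68
eef_pos: [0.5428, 0.2198, 0.0419]
eef_rot: [0.0, -0.088, 0.996, -0.0]
wrist_force: [-0.3, -0.6, -1.0]
opening: 0.849
```

```bash
python3 - <<'E'
from h import *
o=monitor.get_obs(); print(o['time_s'],o['opening'],o['wrist_force'])
cv2.imwrite('pics/rel.png',viewer.camera('wrist'))
E
```

```text
11.675 0.8490247960989216 [-0.31874673 -0.64666325 -0.96880504]
```

View pics/rel.png

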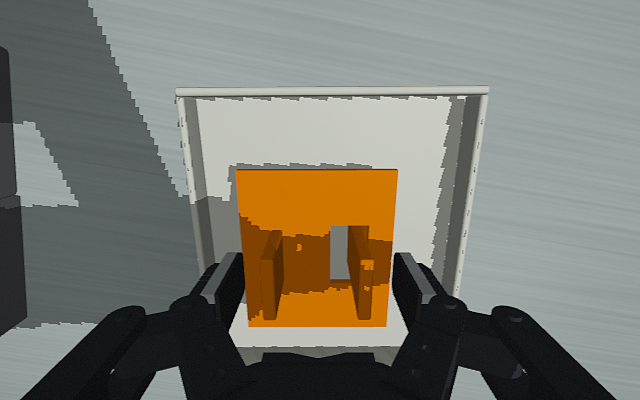

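The cover stands flat inside the tray at (316,245). The tab has sprung back, and both pads (230,290 and 412,280) are clear of the lugs. I'll retreat straight up.

Call:
move_arm(motion=[[[0, 0, -0.3], [0, 0, 0], 85], [[0, 0, -0.8], [0, 0, 0], 85], [[0, 0, -1.5], [0, 0, 0], 85], [[0, 0, -2.3], [0, 0, 0], 85], [[0, 0, -3.0], [0, 0, 0], 85], [[-0.5, 0, -3.0], [0, 0, 0], 85], [[1.0, 0, -3.0], [0, 0, 0], 85], [[2.0, 0, -3.0], [0, 0, 0], 85], [[2.0, 0, -3.0], [0, 0, 0], 85]])

```text
time_s: 12.85
eef_pos: [0.4217, 0.1985, 0.2221]
eef_rot: [-0.001, -0.088, 0.996, -0.0]
wrist_force: [0.2, 0.1, 0.5]
opening: 0.848
```

```bash
python3 - <<'E'
from h import *
o=monitor.get_obs(); print(o['time_s'],o['eef_pos'],o['wrist_force'])
s=viewer.camera('scene'); t=viewer.camera('top'); k=viewer.calibration('top')
for n,z in (('orange_cover',.028),('blue_cover',.054)):
    for d in spotter.outline_of('top',n): print(n,d['score'],np.round(np.array(d['centre'])*[640,400]),rect(d['region'],k,z))
cv2.imwrite('pics/fin.png',np.hstack([cv2.resize(t[90:270,150:480],(400,218)),cv2.resize(s[150:400,150:550],(400,218))]))
E
```

```text
12.85 [0.42172123 0.19848117 0.22209038] [0.22451627 0.13504929 0.46892317]
orange_cover 0.95 [442. 154.] ((522.8297119140625, -416.227783203125), (132.32093811035156, 114.00433349609375), 83.87854766845703)
orange_cover 0.67 [204. 154.] ((541.5244140625, 217.4206085205078), (91.87936401367188, 80.38179779052734), 10.249632835388184)
blue_cover 0.62 [291. 134.] ((583.0911865234375, -12.643013000488281), (82.65239715576172, 92.42689514160156), 86.73262786865234)
```

View pics/fin.png

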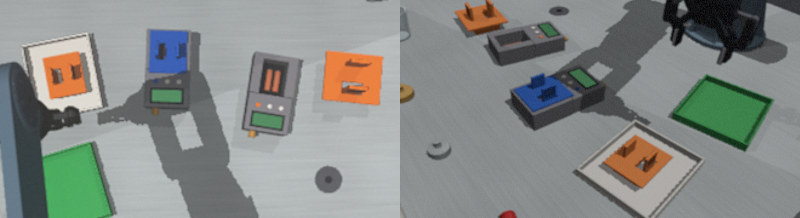

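The cover sits flat and upright near the middle of the white tray at (66,73) in the top view. The blue cover at (168,50) is still fitted, the opened box shows its cells, and the arm is clear.

```bash
python3 -c "
from bench import workorder; print(workorder.hand_in())"
```

```text
the job is handed in; nothing more can be done
None
```

The orange cover is off its readout and sits flat, right way up, in the white tray. I pinched the snap tab against its finger rest, kept it pressed while lifting the cover straight off, and lowered it until it touched the tray floor before letting go.

**Last checks:**
- **Cover in the tray:** it lies about 7 mm from the tray's centre and is aligned with it. Its outline measures 92 x 80 mm when worked out at the height it should have standing on its skirt.
- **Blue cover:** it is still fitted, and its measured position changed by no more than about 1 mm, which is within measuring error.
- **Arm:** it was retracted and touching nothing, with the clock at about 13 s when I handed in.
- **Forces:** the highest wrist-force reading I saw was about 13 N. I read it only at the end of each move.

**Disagreements:**
- **Cover x-position:** the top and wrist cameras differed by about 3 mm before the grasp. This did not matter for the pinch.
- **Cover outline during the lift:** the network's outline then was wrong, so I judged that step from the picture instead.

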